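Heft three look-alike tins, pack the caddy heaviest first, latch its gate

ROBOT

A 6-joint arm with a two-finger parallel gripper is mounted at the origin on the work surface. World frame = base frame: x ahead of the robot, y to its left, z up, the work surface at z = 0. Lengths are in m, angles in degrees, forces in N, time in s.
With the tool pointing down it reaches from about 0.3 to 0.75 m from the base axis. Payload 8.5 kg.
Tool frame: the origin (TCP) lies at the very end of the fingers, on their centre line; the grasp point (between the pads) lies 19 mm behind it (env.hold_point_z is the distance from the TCP to the grasp point, in m); z points along the fingers, y is the line along which they close (so a half turn about z gives the same grasp; the last joint's range is limited). The gripper opens to 85 mm and grips with 20 to 120 N. Pads are 22 mm wide; open, the fingers measure 114 mm over their backs; the gripper's body (76 mm by 85 mm) begins 54 mm behind the grasp point. The pads swing forward as they close: fully open they stand 13 mm farther back than shut.
Start: joints at [-87.049, 21.807, 74.336, -0, 83.858, -12.336], TCP at [0.145, -0.531, 0.231] pointing down, gripper open.
Joint ranges: [-178.18, 178.18], [-50.72, 133.34], [12.68, 142.11], [-81.47, 261.47], [9.98, 163.14], [-165.26, 165.26]. Speed limits (degrees/s): [136.94, 136.94, 180, 180, 180, 180].

INTERFACE

Orientations are given as a 3x3 rotation matrix whose columns are the frame's x, y, z axes.
In Python, from rig import env, optics gives the robot as it stands.
- The arm moves only by the shell command python3 -m jog 'ROWS' [OPENING] [FORCE]. ROWS is JSON, a list of rows, each an object with "linear": the shift along the tool's x, y, z in units of 40 mm (1.0 is 40 mm), a list of three; "roll": the turn about the tool's z in units of 5 degrees (1.0 is 5 degrees). A call has 1 to 12 rows; each row shifts and turns the commanded pose from where the row before left it, along the tool's axes as they then stand; what a row does not reach is not made up. A row lasts 1/12 s, in which the tool goes at most 41.7 mm and 7.16 degrees, less where a joint would pass 70% of its speed; a pose out of reach is approached as far as the arm can. A call is refused whole if a number of a shift passes 1 or a number of a turn 1, either way. A call with a gripper value outside its range is refused whole. OPENING is the opening, from -1 (shut) to 1 (fully open), set as the call begins (- or left out, the last holds). The fingers move at their own pace and stop on an object; FORCE is the grip in N (left out, the last holds). Time passes only in rows, so rows that do not move let the fingers close. It gives the time, the measured TCP pose, the force, the opening and the grip force at its end, in the units of the state.
- env.observe(): the state, without advancing time (a new reading comes with each control period).
- optics.get_image(name): name is "side" or "top" or "wrist"; returns the picture (384x512x3 uint8, red, green, blue); there is no depth.
- optics.calibration(name): a dict with "fov_y" (degrees; the focal length in pixels is half the picture's height over the tangent of half this angle, whatever the lens; pixels are square), "cx", "cy" (the principal point, pixels), "T" (4x4, takes a point from camera to world coordinates). Camera axes: x right, y down, z forward; pixel columns grow to the right and rows downward; lengths in m; the calibration is good to about 2 mm. A picture is of the moment at which its call begins: read the wrist's pose just before it. calibration takes no time and is no camera call; for the wrist camera it gives the pose at the moment of the call.
- env.close_job(): hands the job in; it is judged then, once.
The state is a dict: "time_s": time; "q": joint angles; "qvel": joint speeds; "joint_efforts": joint torques, N m; "position": TCP position; "tool_rot": TCP orientation; "ft_force": force on the tool from outside, world axes, zero at the start; "wrist_torque": the same for the moment, N m; "grip_width": finger opening in m; "gripper_force": force on a finger pad.
Only numpy, scipy, OpenCV 4.12 (cv2) and the standard library are available. Lean on these libraries where they do the work, as an engineer would, in place of code of your own. Each camera call takes 0.05 s, during which the arm holds its last target. There are 200 camera calls.

TASK

The three look-alike tins are to go upright into the small wooden caddy as one stack, the heaviest first at the bottom, the next heaviest on it and the lightest on top; only hefting them tells which is which. Lower each tin in gently rather than dropping it, and let go of it before bringing the next. Then push the caddy's gate shut until its sprung tongue snaps in behind the strike, and leave the other things on the bench where they are.

Things in the scene. Friction and masses are not known exactly. Their poses are not given: they have to be found in the camera images.
- tin_a: One of three outwardly identical round aluminium screw-lid tins, flat top and bottom: diameter 60 mm, height 28 mm. Origin: centre of its underside, z up when upright. Contents unseen and fixed inside; each weighs something between 0.1 and 0.55 kg, and any two tins differ by more than 0.1 kg. Neither its place nor its name tells its weight.
- tin_b: One of three outwardly identical round aluminium screw-lid tins, flat top and bottom: diameter 60 mm, height 28 mm. Origin: centre of its underside, z up when upright. Contents unseen and fixed inside; each weighs something between 0.1 and 0.55 kg, and any two tins differ by more than 0.1 kg. Neither its place nor its name tells its weight.
- tin_c: One of three outwardly identical round aluminium screw-lid tins, flat top and bottom: diameter 60 mm, height 28 mm. Origin: centre of its underside, z up when upright. Contents unseen and fixed inside; each weighs something between 0.1 and 0.55 kg, and any two tins differ by more than 0.1 kg. Neither its place nor its name tells its weight.
- caddy: Open-topped wooden caddy fixed to the bench, holds one stack of three tins. Origin: under the middle of its well, on the bench, z up. Side walls 8 mm thick at -x and +x, inner faces at x = +-35 mm (a tin has 5 mm play each way), y = -36 to 44 mm, tops at z = 82 mm. The -y side is open until the gate shuts it, so fingers closing along the caddy's y can set a tin right down.
- caddy_floor (a point): Centre of the caddy's inner floor, on its top face, 8 mm above the bench: where the bottom tin's underside centre belongs. Axes as the caddy's. A full stack tops out 92 mm above the bench, 10 mm above the walls.
- caddy_slot (a point): Middle of the open slot in the caddy's back (its +y side), at caddy x = 0, y = 33, z = 45 mm. The slot, 50 mm wide and open above, lets a finger down; at each side of it is a corner post (10 mm along x, y = 26 to 44 mm, 82 mm high). Behind it a mounting strip 6 mm high lies on the bench at y = 44 to 70 mm.
- strike (a point): Middle of the brass strike at the caddy's -x, -y corner, which the gate's tongue must pass and snap behind (inside). In the caddy's frame the strike with its bracket spans x = -58 to -39, y = -52 to -20, z = 39 to 85 mm.
- gate (a joint): Angle of the caddy's gate, rad: 0 = shut (latched it may show up to 0.04 play), grows as it swings open, up to 1.9; starts 1.25 to 1.7. Opening swings its free end out towards the caddy's -y, counter-clockwise from above. It stays where left (slight friction). At about 0.16 rad the tongue meets the strike; riding over it takes up to about 10 N at the push plate.
- gate_hinge (a point): Point on the gate's upright hinge axis, at caddy x = 45, y = -41 mm, 45 mm above the bench. Axes turn with the gate: -x runs along the gate to its free end, -y out of its outer face. The gate is a wooden panel 79 mm long, 8 mm thick, 8 to 82 mm above the bench; shut it lies along the caddy's x over the -y side.
- gate_push (a point): Middle of the brass push plate on the gate's outer face: 55 mm from the hinge axis along the gate, 4 mm out from the gate's mid-plane, 45 mm above the bench. Axes as gate_hinge.
- tongue (a joint): Travel of the gate's sloped sprung tongue, m: 0 = fully out, grows as it is pushed back into the gate (up to 0.009). A steel wedge standing 11 mm out of the gate's free end, 53 to 73 mm above the bench; riding over the strike presses it back about 6 mm, then it springs out behind it.
- cat: Bystander: ebony sleeping-cat carving, about 80 x 75 x 41 mm, origin under its middle. Loose.
- jar: Bystander: empty open amber glass jar, diameter 66 mm, height 86 mm, origin under its middle. Loose.
- incense_box: Bystander: lidded round bronze incense box, diameter 71 mm, height 52 mm, origin under its middle. Loose.
- drill: Bystander: stubby iron hand drill with a rosewood knob, lying along its x axis on a small cork rest, about 210 mm long overall, 52 mm high, origin under its middle. Loose.
- brush: Bystander: small bench brush 160 mm long, lying along its x axis. Loose.
Mind the look-alikes: they are no part of the job. Leave any pink look-alike of the tin_a alone. What is shaped like the tin_b but blue is not meant.

How it is judged:
By the outcome, as a careful person would: the job done as asked, in the order asked, and still so for the second after the job is handed in, with the robot touching nothing.
It also fails if it takes over 72 s, if anything falls off the work surface, if the arm or the gripper's body presses on something with over 40 N, if the wrist force passes 120 N, or if a joint passes its speed limit or range.

## Working session

There is one attempt and no reset: what is moved stays moved. The work goes in short steps, Python scripts to look and compute and a shell command to move; the robot and the scene stay as the last step left them, time stands still between calls to the robot, and variables do not carry over. Pictures are saved under pics/ and viewed, at most 10 in all, crops included, and the job is handed in when it is done.

```bash
ls; mkdir -p pics; python3 - <<'E'
from rig import env, optics
import cv2, numpy as np
for n in ("top","side"):
    im=optics.get_image(n); cv2.imwrite(f"pics/{n}0.png",cv2.resize(im[:,:,::-1],(800,600),interpolation=cv2.INTER_CUBIC))
    cv2.imwrite(f"pics/{n}0raw.png",im[:,:,::-1])
    c=optics.calibration(n); print(n,c["fov_y"],c["cx"],c["cy"],np.round(c["T"],3).tolist(), [k for k in c])
o=env.observe(); print(o)
E
```

```text
pics
top 44.78992968087704 253.33232636374504 190.81881325883154 [[-0.012, -0.986, 0.167, 0.287], [-1.0, 0.011, -0.006, 0.017], [0.004, -0.167, -0.986, 1.414], [0.0, 0.0, 0.0, 1.0]] ['fov_y', 'cx', 'cy', 'T']
side 42.1422473183779 253.39388649493458 186.3655843199791 [[-0.74, -0.513, 0.434, -0.039], [-0.672, 0.555, -0.49, 0.657], [0.01, -0.654, -0.756, 1.052], [0.0, 0.0, 0.0, 1.0]] ['fov_y', 'cx', 'cy', 'T']
{'time_s': 0.1, 'q': array([-8.70517703e+01,  2.18382646e+01,  7.43774185e+01,  6.81099077e-04,
        8.38578248e+01, -1.23356765e+01]), 'qvel': array([-0.017952  , -0.03779402, -0.18206368, -0.00207219, -0.01511001,
        0.07977667]), 'joint_efforts': array([ 2.90193013e-03, -4.49219906e+01, -2.31657743e+01, -1.75260070e-04,
        3.72440438e-03, -8.59069530e-06]), 'position': array([ 0.14496995, -0.53029568,  0.2307805 ]), 'tool_rot': array([[ 9.64631844e-01,  2.63600838e-01, -5.41834836e-05],
       [ 2.63600689e-01, -9.64631035e-01,  1.28186504e-03],
       [ 2.85633629e-04, -1.25081064e-03, -9.99999177e-01]]), 'ft_force': array([-0.57025531,  0.63690113, -0.37098659]), 'wrist_torque': array([ 0.01123848, -0.01318267, -0.00976264]), 'gripper_force': 0.0, 'grip_width': 0.08554670910870468}
```

View pics/top0.png

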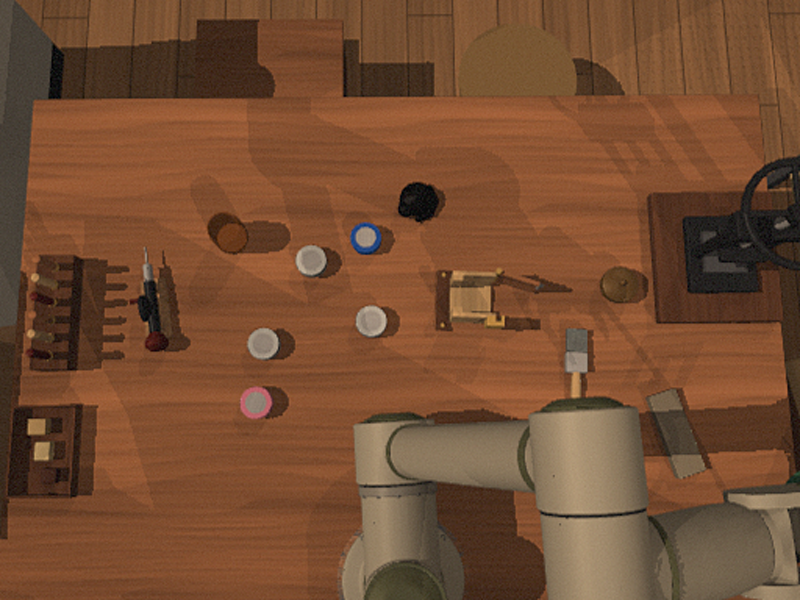

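View pics/side0.png

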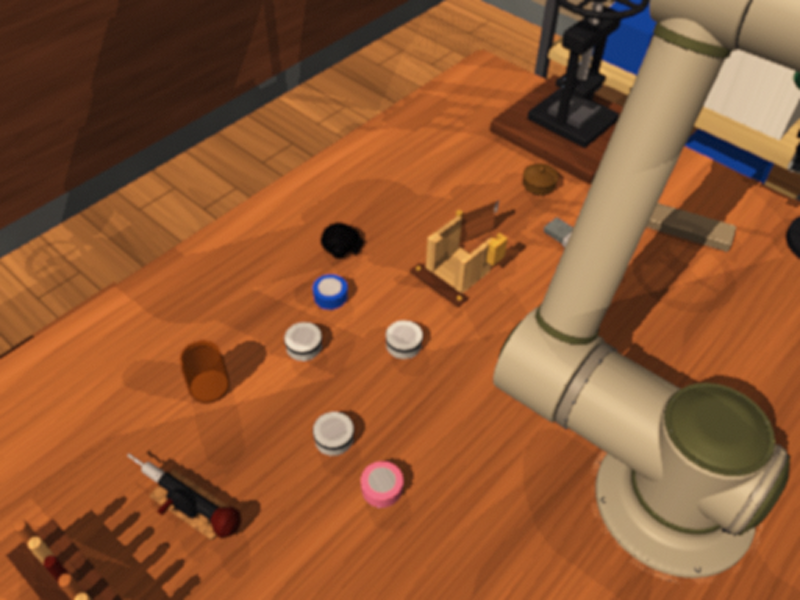

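Tins (800x600 top picture) candidates: silver (311,261), (371,321), (263,344); look-alikes blue (366,238) and pink (256,402) are excluded. The caddy is at (470,297) with its open side facing right (world -y), and the gate swung out near (520,282). Next I measure and check in one close crop.

```bash
cat > h.py <<'E'
from rig import env, optics
import cv2, numpy as np
def cam(n):
    c=optics.calibration(n); f=192/np.tan(np.radians(c["fov_y"]/2)); return f,c["cx"],c["cy"],np.array(c["T"])
def proj(C,P):
    f,cx,cy,T=C; p=(np.atleast_2d(P)-T[:3,3])@T[:3,:3]; return np.c_[cx+f*p[:,0]/p[:,2],cy+f*p[:,1]/p[:,2]]
def unproj(C,uv,z):
    f,cx,cy,T=C; uv=np.atleast_2d(uv); d=np.c_[(uv[:,0]-cx)/f,(uv[:,1]-cy)/f,np.ones(len(uv))]@T[:3,:3].T
    return T[:3,3]+d*((z-T[2,3])/d[:,2])[:,None]
def hullc(C,xy,r=.03,h=.028):
    a=np.linspace(0,2*np.pi,60,False); P=np.vstack([np.c_[xy[0]+r*np.cos(a),xy[1]+r*np.sin(a),0*a+z] for z in(0,h)])
    m=cv2.moments(cv2.convexHull(proj(C,P).astype(np.float32))); return np.array([m['m10']/m['m00'],m['m01']/m['m00']]),m['m00']
E
python3 - <<'E'
from h import *
seeds={"top":[(311,261),(371,321),(263,344)],"side":[(303,341),(404,339),(334,432)]}
for n in seeds:
    im=cv2.imread(f"pics/{n}0raw.png"); hsv=cv2.cvtColor(im,cv2.COLOR_BGR2HSV); C=cam(n)
    m=((hsv[...,1]<75)&(hsv[...,2]>60)).astype(np.uint8); m=cv2.morphologyEx(m,cv2.MORPH_CLOSE,np.ones((5,5)))
    k,l,st,ce=cv2.connectedComponentsWithStats(m)
    for s in seeds[n]:
        i=l[int(s[1]*.64),int(s[0]*.64)]; c=ce[i]; xy=unproj(C,c,.014)[0,:2]
        for _ in range(3): xy=xy+unproj(C,c,.014)[0,:2]-unproj(C,hullc(C,xy)[0],.014)[0,:2]
        print(n,st[i],round(hullc(C,xy)[1]),xy.round(4))
a=cv2.imread("pics/top0raw.png")[160:220,270:375]; b=cv2.imread("pics/side0raw.png")[125:200,255:355]
cv2.imwrite("pics/crop1.png",np.vstack([cv2.resize(a,(560,320),interpolation=cv2.INTER_CUBIC)[:280],cv2.resize(b,(560,420),interpolation=cv2.INTER_CUBIC)[:310]]))
cad=unproj(cam("top"),[(470*.64,297*.64)],.008); print("caddy~",cad)
E
```

```text
top [189 157  20  20 311] 336 [0.6009 0.1748]
top [228 196  20  20 316] 330 [0.4789 0.0577]
top [158 210  22  20 320] 348 [0.4382 0.2653]
side [183 207  23  24 434] 484 [0.5977 0.1701]
side [248 206  22  23 426] 477 [0.4767 0.0533]
side [201 264  25  27 544] 592 [0.4357 0.2597]
caddy~ [[ 0.52498134 -0.13721804  0.008     ]]
```

View pics/crop1.png

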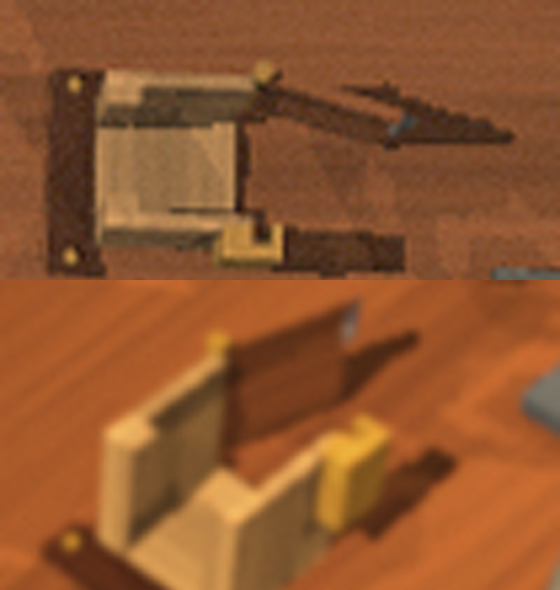

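The crop confirms it: brass hinge top at (265,72), strike at (250,243), gate open with its free end at (395,140), back strip at the left. The caddy is nearly axis-aligned with the world. I'll move over it for a wrist view.

```bash
python3 -m jog '[{"linear":[0.7,-0.7,0],"roll":1},{"linear":[0.7,-0.7,0],"roll":1},{"linear":[0.7,-0.7,0],"roll":1},{"linear":[0.7,-0.7,0],"roll":0},{"linear":[0.7,-0.7,0],"roll":0},{"linear":[0.7,-0.7,0],"roll":0},{"linear":[0.7,-0.7,0],"roll":0},{"linear":[0.7,-0.7,0],"roll":0},{"linear":[0.7,-0.7,0],"roll":0},{"linear":[0.7,-0.7,0],"roll":0},{"linear":[0.7,-0.7,0],"roll":0}]'
python3 - <<'E'
from h import *
T=np.eye(4);o=env.observe();T[:3,:3]=o["tool_rot"];T[:3,3]=o["position"]
print(T.round(4)); c=optics.calibration("wrist");print((np.linalg.inv(T)@c["T"]).round(4),c["fov_y"])
E
```

```text
time_s: 1.02
position: [0.4363, -0.2062, 0.2312]
tool_rot: [[1.0, 0.005, -0.0], [0.005, -1.0, 0.0], [-0.0, -0.0, -1.0]]
ft_force: [0.8, -1.4, 0.8]
grip_width: 0.0856
gripper_force: 0.0
[[ 1.000e+00  5.000e-03 -3.000e-04  4.363e-01]
 [ 5.000e-03 -1.000e+00  3.000e-04 -2.062e-01]
 [-3.000e-04 -3.000e-04 -1.000e+00  2.312e-01]
 [ 0.000e+00  0.000e+00  0.000e+00  1.000e+00]]
[[ 7.000e-04 -9.529e-01 -3.033e-01  7.730e-02]
 [ 1.000e+00  7.000e-04  2.000e-04 -1.200e-03]
 [-0.000e+00 -3.033e-01  9.529e-01 -1.429e-01]
 [ 0.000e+00  0.000e+00  0.000e+00  1.000e+00]] 69.249718363641
```

```bash
python3 -m jog '[{"linear":[0.75,-0.6,0]},{"linear":[0.75,-0.6,0]},{"linear":[0.5,-0.5,0]},{"linear":[0,0,0]},{"linear":[0,0,0]}]'
python3 - <<'E'
from h import *
o=env.observe();print(o["position"].round(4),o["ft_force"].round(2))
C=cam("wrist");im=optics.get_image("wrist")
import pickle;pickle.dump((C,im),open("w1.pkl","wb"))
a=proj(C,[.525,-.137,.05])[0];print(a)
x0,y0=int(a[0])-120,int(a[1])-90;x0=max(x0,0);y0=min(max(y0,0),204)
print(x0,y0);cv2.imwrite("pics/w1.png",cv2.resize(im[y0:y0+180,x0:x0+240,::-1],(800,600),interpolation=cv2.INTER_CUBIC))
E
```

```text
[ 0.4363 -0.2062  0.2312] [ 0.83 -1.45  0.76]
[193.79500924  93.12951064]
73 3invalid input
```

View pics/w1.png

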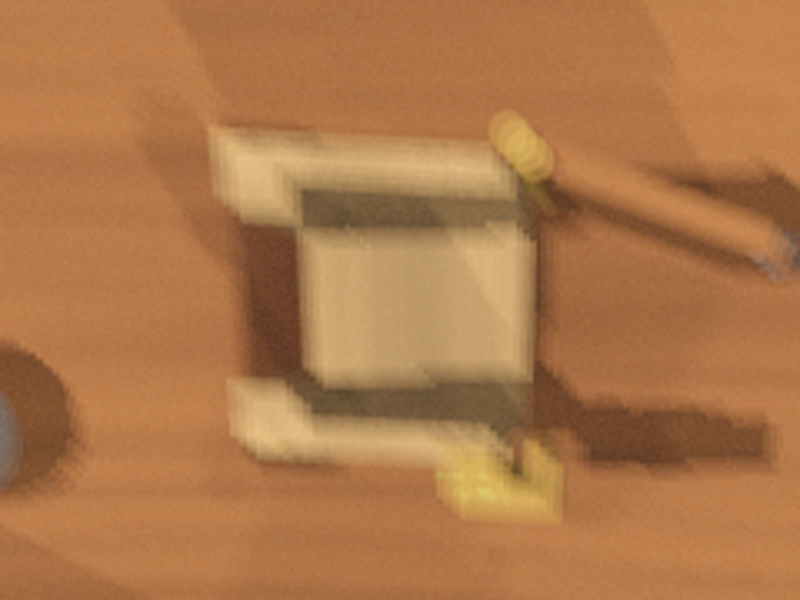

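```bash
cat > fit.py <<'E'
from h import *
import pickle
from scipy.optimize import least_squares
C,im=pickle.load(open("w1.pkl","rb"))
F=[((43,44,82),(212,130)),((43,-36,82),(500,140)),((25,44,82),(240,222)),((-25,44,82),(230,380)),((35,-36,8),(532,232)),((-35,-36,8),(532,385)),((-58,-52,85),(560,518)),((-58,-20,85),(440,508))]
G=[((45,-41,83),(265,72)),((-58,-52,85),(282,263)),((43,44,82),(103,72)),((-43,44,82),(100,228)),((35,-36,8),(238,122))]
Ct=cam("top")
def mk(p):
    c,s=np.cos(p[2]),np.sin(p[2]);return lambda P:(np.array(P)/1000.)@np.array([[c,s,0],[-s,c,0],[0,0,1]])+[p[0],p[1],0]
for nm,CC,f,sc,og in(("w",C,F,800/240,(73,3)),("t",Ct,G,16/3,(270,160))):
    P=[a for a,_ in f];U=np.array([u for _,u in f])/sc+og
    r=least_squares(lambda p:(proj(CC,mk(p)(P))-U).ravel(),[.525,-.137,0],loss="soft_l1")
    print(nm,r.x.round(4),np.degrees(r.x[2]).round(2),(proj(CC,mk(r.x)(P))-U).round(1).tolist())
    if nm=="w":
        w=unproj(C,[(773/sc+73,250/sc+3)],.082)[0]; h=mk(r.x)([45,-41,82]); d=w-h; print("gate",np.hypot(*d[:2]),np.arctan2(d[1],d[0])-r.x[2]+np.pi)
E
python3 fit.py
```

```text
w [ 0.5227 -0.1367 -0.0506] -2.9 [[2.5, 1.2], [1.2, 3.5], [-4.5, -5.5], [1.9, 0.9], [-2.0, -5.0], [-3.6, 8.4], [-4.0, -2.5], [1.4, -1.2]]
gate 0.07771498036349338 1.2643265011132567
t [ 0.5162 -0.141  -0.0566] -3.24 [[-0.3, 0.7], [-0.4, -0.1], [0.9, 0.1], [0.5, -0.0], [-0.5, -0.7]]
```

The wrist view shows the caddy at crop (215-535,130-460), gate free end (773,250), about 1.26 rad open. The fit residuals are too large, so I'll take one centred view.

```bash
python3 -m jog '[{"linear":[0.8,-0.42,0.25],"roll":0},{"linear":[0.8,-0.42,0.25],"roll":0},{"linear":[0.8,-0.42,0.25],"roll":0},{"linear":[0.8,-0.42,0.25],"roll":0},{"linear":[0,0,0],"roll":0.3},{"linear":[0,0,0],"roll":0.3},{"linear":[0,0,0],"roll":0}]'
python3 - <<'E'
from h import *
o=env.observe();print(o["position"].round(4),o["ft_force"].round(2))
C=cam("wrist");im=optics.get_image("wrist")
import pickle;pickle.dump((C,im),open("w1.pkl","wb"))
a=proj(C,[.52,-.139,.05])[0];print(a)
x0,y0=int(a[0])-120,int(a[1])-90;x0=max(x0,0);y0=min(max(y0,0),204)
print(x0,y0);cv2.imwrite("pics/w2.png",cv2.resize(im[y0:y0+180,x0:x0+240,::-1],(800,600),interpolation=cv2.INTER_CUBIC))
E
```

```text
time_s: 1.65
position: [0.5631, -0.1397, 0.1905]
tool_rot: [[0.999, -0.047, -0.001], [-0.047, -0.999, 0.001], [-0.001, -0.001, -1.0]]
ft_force: [-0.6, -0.1, 0.7]
grip_width: 0.0856
gripper_force: 0.0
[ 0.5631 -0.1397  0.1905] [-0.59 -0.12  0.72]
[257.58492676 218.8317236 ]
137 128
```

View pics/w2.png

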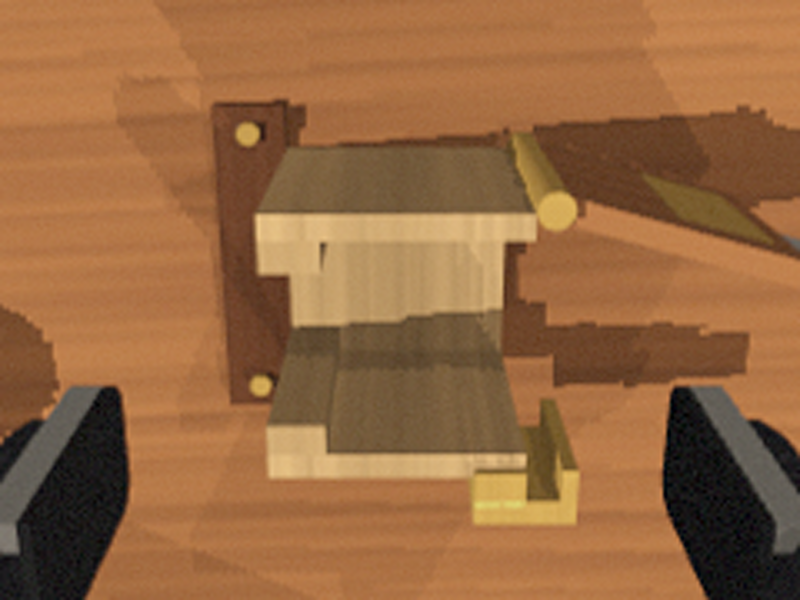

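```bash
python3 - <<'E'
s=open("fit.py").read().split("\n")
s[4]='F=[((43,44,82),(256,213)),((43,-36,82),(536,213)),((35,-36,82),(536,241)),((25,44,82),(257,275)),((-25,44,82),(267,424)),((-25,26,82),(327,424)),((-35,-36,82),(525,453)),((-43,44,82),(268,478)),((-58,-52,85),(577,524)),((-58,-20,85),(474,524))]'
t="\n".join(s).replace("(73,3)","(137,128)").replace('    if nm=="w"','    if 0'); open("fit.py","w").write(t)
E
python3 fit.py
```

```text
w [ 0.5178 -0.1411 -0.0427] -2.45 [[-0.1, 0.5], [0.3, 0.2], [-0.1, -0.3], [0.5, -0.4], [-0.1, 0.5], [-0.5, 0.5], [0.3, 0.2], [0.4, -0.4], [-0.5, -0.4], [-0.1, -0.3]]
t [ 0.5162 -0.141  -0.0566] -3.24 [[-0.3, 0.7], [-0.4, -0.1], [0.9, 0.1], [0.5, -0.0], [-0.5, -0.7]]
```

Caddy located: (0.5175, -0.141), yaw -2.5°; the wrist and top cameras agree. Now to the nearest tin, at the same yaw.

```bash
python3 -m jog '[{"linear":[-0.39,-0.81,0],"roll":0},{"linear":[-0.39,-0.81,0],"roll":0},{"linear":[-0.39,-0.81,0],"roll":0},{"linear":[-0.39,-0.81,0],"roll":0},{"linear":[-0.39,-0.81,0],"roll":0},{"linear":[-0.39,-0.81,0],"roll":0},{"linear":[0,0,0],"roll":0},{"linear":[0,0,0],"roll":0},{"linear":[0,0,0],"roll":0}]'
cat > tin.py <<'E'
from h import *
import sys
C=cam("wrist");o=env.observe();im=optics.get_image("wrist");p=o["position"]
hsv=cv2.cvtColor(im,cv2.COLOR_RGB2HSV)
f=[]
for _ in range(6): optics.get_image("top"); f.append(env.observe()["ft_force"])
print("ft",np.mean(f,0).round(2),np.std(f,0).round(2),"qv",np.abs(env.observe()["qvel"]).max().round(2))
m=((hsv[...,1]<70)&(hsv[...,2]>70)).astype(np.uint8); m=cv2.morphologyEx(m,cv2.MORPH_OPEN,np.ones((3,3)))
z=float(sys.argv[3]) if len(sys.argv)>3 else 0
s=proj(C,[float(sys.argv[1]),float(sys.argv[2]),z+.028])[0]
k,l,st,ce=cv2.connectedComponentsWithStats(m); d=np.hypot(*(ce-s).T);d[st[:,4]<300]=1e9;d[0]=1e9;i=d.argmin()
# fit lid: ellipse of contour, lid diameter at z+28mm
c=ce[i];xy=unproj(C,c,z+.014)[0,:2]
for _ in range(4): xy=xy+unproj(C,c,z+.014)[0,:2]-unproj(C,hullc(C,xy)[0],z+.014)[0,:2]
print("tin",xy.round(4),"area",st[i],hullc(C,xy)[1].round(),"tcp",p.round(4))
d=np.r_[xy-p[:2],0]@o["tool_rot"];print("units tool",(d/.04).round(3),"z to 5mm",((p[2]-.005)/.04).round(3))
v=im.copy();cv2.circle(v,tuple(int(q) for q in c),2,(255,0,0),-1);cv2.imwrite("pics/tin.png",v[:,:,::-1])
E
python3 tin.py .479 .058
```

```text
time_s: 2.45
position: [0.479, 0.058, 0.1916]
tool_rot: [[0.999, -0.047, 0.001], [-0.047, -0.999, -0.0], [0.001, 0.0, -1.0]]
ft_force: [1.2, -0.1, 0.1]
grip_width: 0.0852
gripper_force: 0.0
ft [-0.18  0.16 -0.02] [0.47 0.4  0.25] qv 0.35Traceback (most recent call last):
  File "tin.py", line 15, in <module>
    print("tin",xy.round(4),"area",st[i],hullc(C,xy)[1].round(),"tcp",p.round(4))
                                         ^^^^^^^^^^^^^^^^^^^^
AttributeError: 'float' object has no attribute 'round'
```

```bash
sed -i 's/hullc(C,xy)\[1\].round()/round(hullc(C,xy)[1])/; s/range(6)/range(4)/' tin.py; python3 tin.py .479 .058
```

```text
ft [-0.02 -0.03 -0.08] [0.75 0.32 0.33] qv 0.13
tin [0.4765 0.0572] area [ 231  150   53   52 2172] 2274 tcp [0.4789 0.0579 0.1912]
units tool [-0.059  0.019  0.   ] z to 5mm 4.655
```

View pics/tin.png

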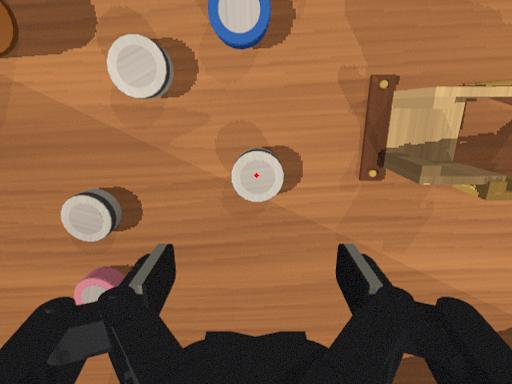

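The picture shows the tin centred at (257,176), and the mask missed only its dark far rim. Descend, grip and heft.

```bash
python3 -m jog '[{"linear":[-0.03,0.02,0.93],"roll":0},{"linear":[0,0,0.93],"roll":0},{"linear":[0,0,0.93],"roll":0},{"linear":[0,0,0.93],"roll":0},{"linear":[0,0,0.93],"roll":0},{"linear":[0,0,0],"roll":0},{"linear":[0,0,0],"roll":0}]' && python3 -m jog '[{"linear":[0,0,0],"roll":0},{"linear":[0,0,0],"roll":0},{"linear":[0,0,0],"roll":0},{"linear":[0,0,0],"roll":0},{"linear":[0,0,0],"roll":0}]' -1 40
python3 -m jog '[{"linear":[0,0,-0.3],"roll":0},{"linear":[0,0,-0.5],"roll":0},{"linear":[0,0,-0.2],"roll":0},{"linear":[0,0,0],"roll":0},{"linear":[0,0,0],"roll":0}]'
sed -i 's/range(4)/range(8)/' tin.py; python3 tin.py .478 .058 .04
```

```text
time_s: 3.63
position: [0.477, 0.0578, 0.0049]
tool_rot: [[0.999, -0.047, -0.003], [-0.047, -0.999, 0.0], [-0.003, -0.0, -1.0]]
ft_force: [-0.3, 0.5, 0.8]
grip_width: 0.0855
gripper_force: 0.0
time_s: 4.05
position: [0.4788, 0.0576, 0.0079]
tool_rot: [[0.999, -0.047, 0.005], [-0.047, -0.999, -0.001], [0.005, 0.001, -1.0]]
ft_force: [-1.3, 0.3, 8.5]
grip_width: 0.0587
gripper_force: 41.2
time_s: 4.47
position: [0.4777, 0.0577, 0.046]
tool_rot: [[0.999, -0.047, 0.002], [-0.047, -0.999, -0.0], [0.002, 0.0, -1.0]]
ft_force: [-0.7, -0.9, -1.3]
grip_width: 0.058
gripper_force: 43.9
ft [-0.11  0.07 -1.12] [0.53 0.5  0.6 ] qv 0.15
tin [0.4493 0.0603] area [ 197  210  117  105 9746] 6716 tcp [0.4777 0.0577 0.046 ]
units tool [-0.713 -0.031 -0.002] z to 5mm 1.026
```

Tin 1 weighs about 0.11 kg, so it must be the lightest. I'll set it back and heft the tin at (0.437,0.265).

```bash
python3 -m jog '[{"linear":[0,0,0.4],"roll":0},{"linear":[0,0,0.4],"roll":0},{"linear":[0,0,0.14],"roll":0},{"linear":[0,0,0],"roll":0},{"linear":[0,0,0],"roll":0}]' && python3 -m jog '[{"linear":[0,0,0],"roll":0},{"linear":[0,0,0],"roll":0},{"linear":[0,0,0],"roll":0},{"linear":[0,0,0],"roll":0}]' 1
python3 -m jog '[{"linear":[0,0,-0.9],"roll":0},{"linear":[0,0,-0.9],"roll":0},{"linear":[-0.21,-0.85,-0.2],"roll":0},{"linear":[-0.21,-0.85,0],"roll":0},{"linear":[-0.21,-0.85,0],"roll":0},{"linear":[-0.21,-0.85,0],"roll":0},{"linear":[-0.21,-0.85,0],"roll":0},{"linear":[-0.21,-0.86,0],"roll":0},{"linear":[0,0,0],"roll":0},{"linear":[0,0,0],"roll":0},{"linear":[0,0,0],"roll":0}]'
sed -i 's/range(8)/range(1)/' tin.py; python3 tin.py .437 .2645
```

```text
time_s: 5.33
position: [0.4775, 0.0577, 0.0077]
tool_rot: [[0.999, -0.047, -0.0], [-0.047, -0.999, 0.0], [-0.0, -0.0, -1.0]]
ft_force: [-0.0, -0.7, -1.3]
grip_width: 0.0587
gripper_force: 45.4
time_s: 5.67
position: [0.4776, 0.0577, 0.0079]
tool_rot: [[0.999, -0.047, 0.0], [-0.047, -0.999, -0.0], [0.0, 0.0, -1.0]]
ft_force: [-0.1, 0.3, -0.1]
grip_width: 0.0855
gripper_force: 0.0
time_s: 6.58
position: [0.4368, 0.264, 0.0877]
tool_rot: [[0.999, -0.047, -0.0], [-0.047, -0.999, -0.0], [-0.0, 0.0, -1.0]]
ft_force: [0.4, 0.6, -0.6]
grip_width: 0.0857
gripper_force: 0.0
ft [-0.59 -0.93 -0.21] [0. 0. 0.] qv 0.37
tin [0.4342 0.2633] area [ 220  171   77   73 4413] 4779 tcp [0.4368 0.264  0.0877]
units tool [-0.063  0.022  0.   ] z to 5mm 2.067
```

```bash
python3 -m jog '[{"linear":[-0.03,0.01,0.8],"roll":0},{"linear":[0,0,0.8],"roll":0},{"linear":[0,0,0.4],"roll":0},{"linear":[0,0,0],"roll":0},{"linear":[0,0,0],"roll":0}]' && python3 -m jog '[{"linear":[0,0,0],"roll":0},{"linear":[0,0,0],"roll":0},{"linear":[0,0,0],"roll":0},{"linear":[0,0,0],"roll":0},{"linear":[0,0,0],"roll":0}]' -1 40
python3 -m jog '[{"linear":[0,0,-0.3],"roll":0},{"linear":[0,0,-0.5],"roll":0},{"linear":[0,0,-0.2],"roll":0},{"linear":[0,0,0],"roll":0},{"linear":[0,0,0],"roll":0}]'
sed -i 's/range(1)/range(10)/' tin.py; python3 tin.py .437 .264 .04 | head -1
```

```text
time_s: 7.1
position: [0.4359, 0.2631, 0.0077]
tool_rot: [[0.999, -0.049, -0.001], [-0.049, -0.999, -0.0], [-0.001, 0.0, -1.0]]
ft_force: [-0.3, 0.5, 0.3]
grip_width: 0.0853
gripper_force: 0.0
time_s: 7.52
position: [0.4364, 0.2638, 0.0094]
tool_rot: [[0.999, -0.047, 0.003], [-0.047, -0.999, 0.0], [0.003, -0.0, -1.0]]
ft_force: [-0.9, -3.2, 6.9]
grip_width: 0.0586
gripper_force: 41.6
time_s: 7.93
position: [0.4356, 0.2639, 0.0479]
tool_rot: [[0.999, -0.047, 0.001], [-0.047, -0.999, 0.0], [0.001, -0.0, -1.0]]
ft_force: [-0.1, 0.2, -3.9]
grip_width: 0.0583
gripper_force: 45.0
ft [-0.06 -0.12 -3.2 ] [0.41 0.37 0.54] qv 0.18
```

Tin 3 weighs about 0.32 kg, which doesn't settle the order. Set it back and heft the last one.

```bash
python3 -m jog '[{"linear":[0,0,0.4],"roll":0},{"linear":[0,0,0.4],"roll":0},{"linear":[0,0,0.15],"roll":0},{"linear":[0,0,0],"roll":0},{"linear":[0,0,0],"roll":0}]' && python3 -m jog '[{"linear":[0,0,0],"roll":0},{"linear":[0,0,0],"roll":0},{"linear":[0,0,0],"roll":0},{"linear":[0,0,0],"roll":0}]' 1
python3 -m jog '[{"linear":[0,0,-0.9],"roll":0},{"linear":[0,0,-0.9],"roll":0},{"linear":[0.84,0.41,-0.2],"roll":0},{"linear":[0.84,0.41,0],"roll":0},{"linear":[0.84,0.41,0],"roll":0},{"linear":[0.84,0.41,0],"roll":0},{"linear":[0.85,0.4,0],"roll":0},{"linear":[0,0,0],"roll":0},{"linear":[0,0,0],"roll":0},{"linear":[0,0,0],"roll":0}]'
sed -i 's/range(10)/range(1)/' tin.py; python3 tin.py .60 .1745
```

```text
time_s: 8.9
position: [0.4357, 0.2639, 0.0098]
tool_rot: [[0.999, -0.047, -0.0], [-0.047, -0.999, -0.0], [-0.0, 0.0, -1.0]]
ft_force: [0.2, -0.1, -3.3]
grip_width: 0.0585
gripper_force: 46.5
time_s: 9.23
position: [0.4358, 0.264, 0.01]
tool_rot: [[0.999, -0.047, 0.001], [-0.047, -0.999, 0.0], [0.001, -0.0, -1.0]]
ft_force: [-0.1, -0.1, 0.6]
grip_width: 0.0851
gripper_force: 0.0
time_s: 10.07
position: [0.5992, 0.1746, 0.0894]
tool_rot: [[0.999, -0.047, -0.001], [-0.047, -0.999, 0.0], [-0.001, -0.0, -1.0]]
ft_force: [-1.5, -0.1, -0.1]
grip_width: 0.0854
gripper_force: 0.0
ft [-0.25 -0.13  0.6 ] [0. 0. 0.] qv 0.25
tin [0.596 0.174] area [ 220  171   76   72 4333] 4701 tcp [0.5992 0.1746 0.0894]
units tool [-0.079  0.02   0.   ] z to 5mm 2.111
```

```bash
python3 -m jog '[{"linear":[-0.04,0.01,0.8],"roll":0},{"linear":[0,0,0.8],"roll":0},{"linear":[0,0,0.45],"roll":0},{"linear":[0,0,0],"roll":0},{"linear":[0,0,0],"roll":0}]' && python3 -m jog '[{"linear":[0,0,0],"roll":0},{"linear":[0,0,0],"roll":0},{"linear":[0,0,0],"roll":0},{"linear":[0,0,0],"roll":0},{"linear":[0,0,0],"roll":0}]' -1 40
python3 -m jog '[{"linear":[0,0,-0.3],"roll":0},{"linear":[0,0,-0.5],"roll":0},{"linear":[0,0,-0.2],"roll":0},{"linear":[0,0,0],"roll":0},{"linear":[0,0,0],"roll":0}]'
sed -i 's/range(1)/range(10)/' tin.py; python3 tin.py .60 .1745 .04 | head -1
```

```text
time_s: 10.58
position: [0.5977, 0.1748, 0.0079]
tool_rot: [[0.999, -0.046, -0.001], [-0.046, -0.999, -0.0], [-0.001, 0.0, -1.0]]
ft_force: [0.4, -0.4, 1.2]
grip_width: 0.0853
gripper_force: 0.0
time_s: 11.0
position: [0.5992, 0.1741, 0.0101]
tool_rot: [[0.999, -0.047, 0.003], [-0.047, -0.999, -0.0], [0.003, -0.0, -1.0]]
ft_force: [-1.7, -1.9, 8.9]
grip_width: 0.0583
gripper_force: 42.1
time_s: 11.42
position: [0.5982, 0.1741, 0.048]
tool_rot: [[0.999, -0.047, 0.0], [-0.047, -0.999, 0.0], [0.0, -0.0, -1.0]]
ft_force: [0.1, -0.8, -5.9]
grip_width: 0.0581
gripper_force: 45.7
ft [-0.23  0.19 -5.  ] [0.26 0.42 0.52] qv 0.14
```

Tin at (0.598,0.174) weighs about 0.51 kg, so it is the heaviest and goes in first. Carrying it over the caddy.

```bash
python3 -m jog '[{"linear":[0,0,-0.9],"roll":0},{"linear":[0,0,-0.9],"roll":0},{"linear":[-0.2,0.84,-0.3],"roll":0},{"linear":[-0.2,0.89,0],"roll":0},{"linear":[-0.2,0.89,0],"roll":0},{"linear":[-0.2,0.89,0],"roll":0},{"linear":[-0.2,0.89,0],"roll":0},{"linear":[-0.2,0.89,0],"roll":0},{"linear":[-0.2,0.89,0],"roll":0},{"linear":[-0.2,0.89,0],"roll":0},{"linear":[-0.04,0.89,0],"roll":0},{"linear":[0,0,0],"roll":0}]'; python3 -m jog '[{"linear":[0,0,0],"roll":0},{"linear":[0,0,0],"roll":0}]'
python3 - <<'E'
from h import *
o=env.observe();p=o["position"];print(p.round(4),o["grip_width"])
R=np.array([[np.cos(.0427),-np.sin(.0427)],[np.sin(.0427),np.cos(.0427)]])
print("caddy frame mm",(R@(p[:2]-[.5176,-.141])*1000).round(1), "units",(np.r_[np.array([.5176,-.141])-p[:2],0]@o["tool_rot"]/.04).round(3))
cv2.imwrite("pics/p1.png",cv2.resize(optics.get_image("wrist")[60:360,56:456,::-1],(800,600)))
E
```

```text
time_s: 12.97
position: [0.5174, -0.1467, 0.132]
tool_rot: [[0.999, -0.052, 0.001], [-0.052, -0.999, -0.003], [0.001, 0.003, -1.0]]
ft_force: [0.4, -0.7, -5.3]
grip_width: 0.0581
gripper_force: 47.7
time_s: 13.13
position: [0.5176, -0.1406, 0.1317]
tool_rot: [[0.999, -0.048, -0.0], [-0.048, -0.999, 0.0], [-0.0, -0.0, -1.0]]
ft_force: [-0.1, 0.7, -5.7]
grip_width: 0.0584
gripper_force: 47.7
[ 0.5176 -0.1406  0.1317] 0.05840767335170133
caddy frame mm [-0.   0.4] units [ 0.001  0.01  -0.   ]
```

View pics/p1.png

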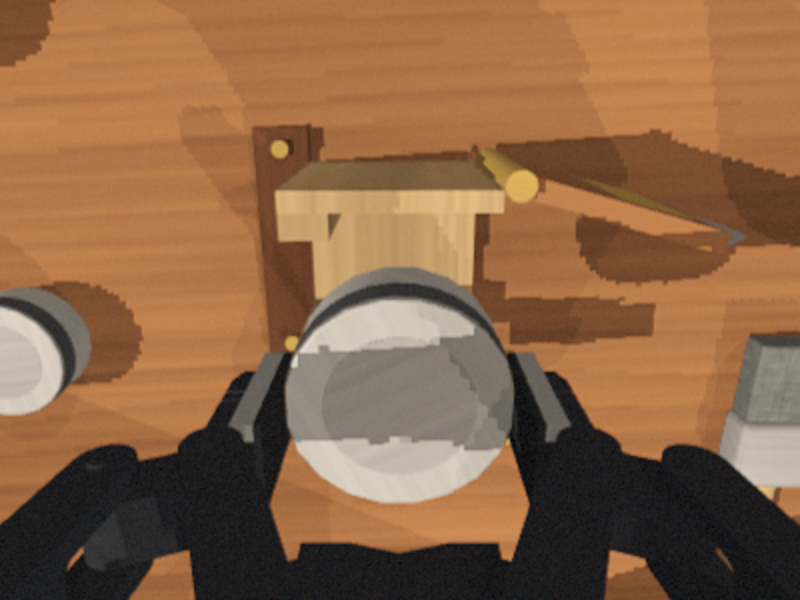

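The tin is held upright and centred between the pads (lid centre about (399,393)), and the TCP is over the well centre. Lowering it slowly.

```bash
python3 - <<'E'
from h import *
C=cam("wrist");p=env.observe()["position"];print((unproj(C,[(255.5,256.5)],.150)[0]-p).round(4))
E
python3 -m jog '[{"linear":[0,0,0.4],"roll":0},{"linear":[0,0,0.4],"roll":0},{"linear":[0,0,0.4],"roll":0},{"linear":[0,0,0.4],"roll":0},{"linear":[0,0,0.4],"roll":0},{"linear":[0,0,0.4],"roll":0},{"linear":[0,0,0.2],"roll":0},{"linear":[0,0,0.1],"roll":0},{"linear":[0,0,0],"roll":0},{"linear":[0,0,0],"roll":0}]'
python3 -m jog '[{"linear":[0,0,0.04],"roll":0},{"linear":[0,0,0.04],"roll":0},{"linear":[0,0,0.02],"roll":0},{"linear":[0,0,0],"roll":0},{"linear":[0,0,0],"roll":0}]'
```

```text
[0.0038 0.0008 0.0183]
time_s: 14.02
position: [0.5182, -0.1406, 0.0243]
tool_rot: [[0.999, -0.047, 0.001], [-0.047, -0.999, -0.0], [0.001, 0.0, -1.0]]
ft_force: [0.4, -0.2, -4.4]
grip_width: 0.0581
gripper_force: 47.6
time_s: 14.43
position: [0.5178, -0.1409, 0.0198]
tool_rot: [[0.999, -0.047, 0.0], [-0.047, -0.999, -0.0], [0.0, 0.0, -1.0]]
ft_force: [-0.6, 0.2, -6.0]
grip_width: 0.0582
gripper_force: 47.6
```

```bash
for i in 1; do python3 -m jog '[{"linear":[0,0,0.03],"roll":0},{"linear":[0,0,0],"roll":0},{"linear":[0,0,0],"roll":0}]'; done; python3 -m jog '[{"linear":[0,0,0.03],"roll":0},{"linear":[0,0,0],"roll":0},{"linear":[0,0,0],"roll":0}]' | grep -E "pos|ft"; python3 -m jog '[{"linear":[0,0,0.02],"roll":0},{"linear":[0,0,0],"roll":0},{"linear":[0,0,0],"roll":0}]' | grep -E "pos|ft"
```

```text
time_s: 14.68
position: [0.5177, -0.1408, 0.0185]
tool_rot: [[0.999, -0.047, -0.0], [-0.047, -0.999, 0.0], [-0.0, -0.0, -1.0]]
ft_force: [-0.4, 0.0, -4.9]
grip_width: 0.0582
gripper_force: 47.6
position: [0.5178, -0.1409, 0.0182]
ft_force: [-1.8, 1.1, 5.0]
position: [0.5178, -0.1409, 0.0181]
ft_force: [-5.7, 1.8, 14.5]
```

Tin is on the floor. Ease the load and release.

```bash
python3 -m jog '[{"linear":[0,0,-0.04],"roll":0},{"linear":[0,0,0],"roll":0}]' | grep ft;  python3 -m jog '[{"linear":[0,0,0],"roll":0},{"linear":[0,0,0],"roll":0},{"linear":[0,0,0],"roll":0},{"linear":[0,0,0],"roll":0}]' 1
python3 -m jog '[{"linear":[0,0,-0.5],"roll":0},{"linear":[0,0,-1],"roll":0},{"linear":[0,0,-1],"roll":0},{"linear":[0,0,-0.4],"roll":0},{"linear":[0,0,0],"roll":0},{"linear":[0,0,0],"roll":0}]'
python3 - <<'E'
from h import *
o=env.observe();p=o["position"];t=np.array([.4357,.2639]);print(p.round(4),"units",(np.r_[t-p[:2],0]@o["tool_rot"]/.04).round(3))
cv2.imwrite("pics/p2.png",cv2.resize(optics.get_image("wrist")[60:360,56:456,::-1],(800,600)))
E
```

```text
ft_force: [-0.3, 0.3, -6.3]
time_s: 15.68
position: [0.5179, -0.1409, 0.0182]
tool_rot: [[0.999, -0.047, 0.0], [-0.047, -0.999, -0.0], [0.0, 0.0, -1.0]]
ft_force: [0.9, -0.2, 0.6]
grip_width: 0.0856
gripper_force: 0.0
time_s: 16.18
position: [0.5179, -0.1409, 0.1345]
tool_rot: [[0.999, -0.047, 0.001], [-0.047, -0.999, -0.001], [0.001, 0.001, -1.0]]
ft_force: [0.7, -0.5, 0.1]
grip_width: 0.0855
gripper_force: 0.0
[ 0.5179 -0.1409  0.1345] units [-2.5300e+00 -1.0011e+01 -1.0000e-02]
```

View pics/p2.png

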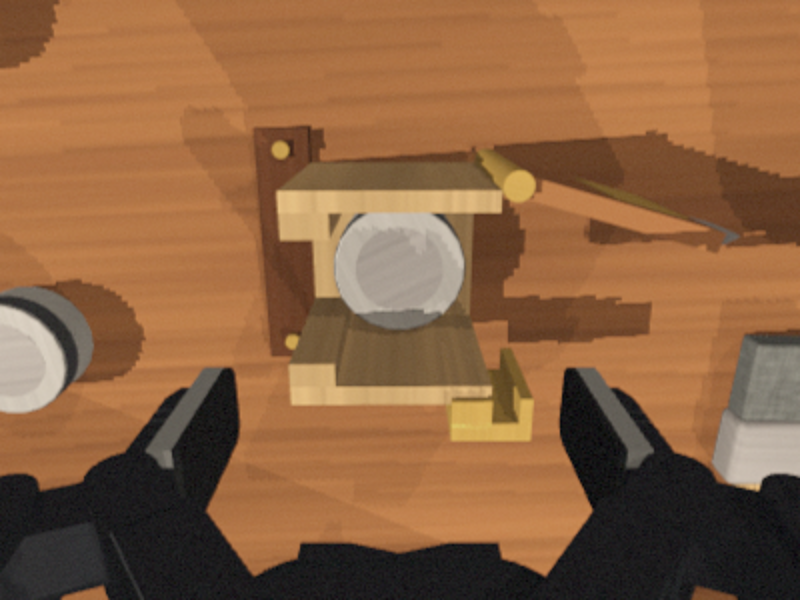

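The heaviest tin sits flat in the well (lid centre (400,268)). Fetch the 0.32 kg tin from where I set it down.

```bash
python3 -m jog '[{"linear":[-0.23,-0.91,0],"roll":0},{"linear":[-0.23,-0.91,0],"roll":0},{"linear":[-0.23,-0.91,0],"roll":0},{"linear":[-0.23,-0.91,0],"roll":0},{"linear":[-0.23,-0.91,0],"roll":0},{"linear":[-0.23,-0.91,0],"roll":0},{"linear":[-0.23,-0.91,0],"roll":0},{"linear":[-0.23,-0.91,0],"roll":0},{"linear":[-0.23,-0.91,0],"roll":0},{"linear":[-0.23,-0.91,0],"roll":0},{"linear":[-0.23,-0.91,0],"roll":0},{"linear":[0,0,0],"roll":0}]'|grep pos;  python3 -m jog '[{"linear":[0,0,0.8],"roll":0},{"linear":[0,0,0.8],"roll":0},{"linear":[0,0,0.8],"roll":0},{"linear":[0,0,0.5],"roll":0},{"linear":[0,0,0.2],"roll":0},{"linear":[0,0,0],"roll":0},{"linear":[0,0,0],"roll":0}]' | grep -E "pos|ft"
```

```text
position: [0.4331, 0.2686, 0.1324]
position: [0.4356, 0.2638, 0.0101]
ft_force: [-0.4, -0.1, 0.4]
```

```bash
python3 -m jog '[{"linear":[0,0,0],"roll":0},{"linear":[0,0,0],"roll":0},{"linear":[0,0,0],"roll":0},{"linear":[0,0,0],"roll":0},{"linear":[0,0,0],"roll":0}]' -1 40|grep -E "pos|ft|grip"; python3 -m jog '[{"linear":[0,0,-0.4],"roll":0},{"linear":[0,0,-0.8],"roll":0},{"linear":[0,0,-0.8],"roll":0},{"linear":[0,0,-0.8],"roll":0},{"linear":[0,0,-0.4],"roll":0},{"linear":[0,0,0],"roll":0}]'|grep -E "pos|ft|grip"; python3 -m jog '[{"linear":[0.23,0.91,0],"roll":0},{"linear":[0.23,0.91,0],"roll":0},{"linear":[0.23,0.91,0],"roll":0},{"linear":[0.23,0.91,0],"roll":0},{"linear":[0.23,0.91,0],"roll":0},{"linear":[0.23,0.91,0],"roll":0},{"linear":[0.23,0.91,0],"roll":0},{"linear":[0.23,0.91,0],"roll":0},{"linear":[0.23,0.91,0],"roll":0},{"linear":[0.23,0.91,0],"roll":0},{"linear":[0.22,0.91,0],"roll":0},{"linear":[0,0,0],"roll":0}]'|grep -E "pos|ft|grip";python3 -m jog '[{"linear":[0,0,0],"roll":0},{"linear":[0,0,0],"roll":0}]'|grep -E "pos|ft|grip"
```

```text
position: [0.4362, 0.264, 0.0116]
ft_force: [-2.1, -1.2, 7.1]
grip_width: 0.0583
gripper_force: 41.5
position: [0.4369, 0.2644, 0.1421]
ft_force: [1.1, 0.5, -2.7]
grip_width: 0.0579
gripper_force: 45.2
position: [0.518, -0.1467, 0.1367]
ft_force: [0.6, -0.4, -2.4]
grip_width: 0.0582
gripper_force: 45.3
position: [0.5166, -0.1403, 0.1369]
ft_force: [-0.4, 0.8, -3.0]
grip_width: 0.0584
gripper_force: 45.3
```

```bash
python3 -m jog '[{"linear":[0.02,0.01,0.4],"roll":0},{"linear":[0,0,0.4],"roll":0},{"linear":[0,0,0.4],"roll":0},{"linear":[0,0,0.4],"roll":0},{"linear":[0,0,0.3],"roll":0},{"linear":[0,0,0.15],"roll":0},{"linear":[0,0,0.05],"roll":0},{"linear":[0,0,0.05],"roll":0},{"linear":[0,0,0],"roll":0},{"linear":[0,0,0],"roll":0}]'|grep -E "pos|ft"; for i in 1; do python3 -m jog '[{"linear":[0,0,0.03],"roll":0},{"linear":[0,0,0],"roll":0},{"linear":[0,0,0],"roll":0}]'| grep -E "pos|ft"; done;  python3 -m jog '[{"linear":[0,0,0.03],"roll":0},{"linear":[0,0,0],"roll":0},{"linear":[0,0,0],"roll":0}]'| grep -E "pos|ft"
```

```text
position: [0.5184, -0.1412, 0.0527]
ft_force: [0.3, -0.6, -4.1]
position: [0.5182, -0.1413, 0.0511]
ft_force: [-0.8, -0.5, -2.5]
position: [0.5181, -0.1413, 0.0497]
ft_force: [-0.1, -0.3, -3.7]
```

```bash
python3 -m jog '[{"linear":[0,0,0.03],"roll":0},{"linear":[0,0,0],"roll":0},{"linear":[0,0,0],"roll":0}]'| grep -E "pos|ft"; python3 -m jog '[{"linear":[0,0,0.02],"roll":0},{"linear":[0,0,0],"roll":0},{"linear":[0,0,0],"roll":0}]'| grep -E "pos|ft"; python3 -m jog '[{"linear":[0,0,0.02],"roll":0},{"linear":[0,0,0],"roll":0},{"linear":[0,0,0],"roll":0}]'| grep -E "pos|ft"
```

```text
position: [0.5181, -0.1412, 0.0484]
ft_force: [0.2, 0.1, -3.2]
position: [0.5182, -0.1413, 0.0478]
ft_force: [1.1, -0.3, -2.7]
position: [0.5182, -0.1413, 0.0477]
ft_force: [-3.0, 0.1, 5.5]
```

```bash
python3 -m jog '[{"linear":[0,0,-0.015],"roll":0},{"linear":[0,0,0],"roll":0}]' | grep ft;  python3 -m jog '[{"linear":[0,0,0],"roll":0},{"linear":[0,0,0],"roll":0},{"linear":[0,0,0],"roll":0},{"linear":[0,0,0],"roll":0}]' 1| grep -E "ft|grip"
python3 -m jog '[{"linear":[0,0,-0.5],"roll":0},{"linear":[0,0,-0.9],"roll":0},{"linear":[0,0,-0.8],"roll":0},{"linear":[-0.2,-0.82,0],"roll":0},{"linear":[-0.2,-0.82,0],"roll":0},{"linear":[-0.21,-0.82,0],"roll":0},{"linear":[-0.21,-0.82,0],"roll":0},{"linear":[-0.21,-0.82,0],"roll":0},{"linear":[-0.21,-0.82,0],"roll":0},{"linear":[0,0,0],"roll":0},{"linear":[0,0,0],"roll":0}]'|grep pos
python3 - <<'E'
from h import *
o=env.observe();p=o["position"];t=np.array([.4776,.0577]);print(p.round(4),"units",(np.r_[t-p[:2],.01-p[2]]@o["tool_rot"]/.04).round(3))
im=optics.get_image("wrist"); C=cam("wrist"); cv2.imwrite("pics/p3.png",cv2.resize(im[60:360,112:512,::-1],(800,600)))
E
```

```text
ft_force: [-1.5, 1.1, 1.5]
ft_force: [-0.2, 0.5, -0.3]
grip_width: 0.0853
gripper_force: 0.0
position: [0.4776, 0.0589, 0.1357]
[0.4776 0.0589 0.1357] units [0.    0.03  3.142]
```

View pics/p3.png

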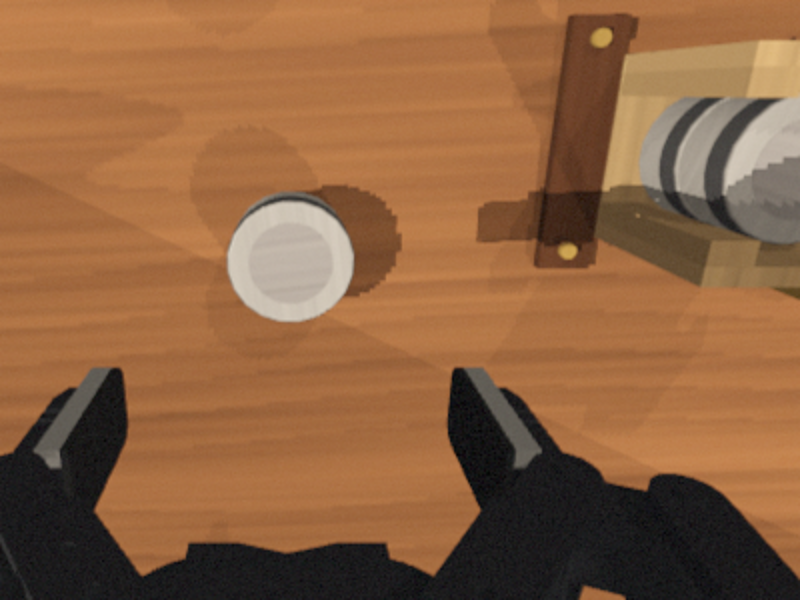

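Two tins are stacked flat in the caddy (right, (720,165)), and the last tin is centred below the gripper (290,258). Grasp it and carry.

```bash
python3 -m jog '[{"linear":[0,0.03,0.8],"roll":0},{"linear":[0,0,0.8],"roll":0},{"linear":[0,0,0.8],"roll":0},{"linear":[0,0,0.5],"roll":0},{"linear":[0,0,0.24],"roll":0},{"linear":[0,0,0],"roll":0},{"linear":[0,0,0],"roll":0}]' | grep -E "pos|ft"
python3 -m jog '[{"linear":[0,0,0],"roll":0},{"linear":[0,0,0],"roll":0},{"linear":[0,0,0],"roll":0},{"linear":[0,0,0],"roll":0},{"linear":[0,0,0],"roll":0}]' -1 40|grep -E "pos|ft|grip"; python3 -m jog '[{"linear":[0,0,-0.4],"roll":0},{"linear":[0,0,-0.8],"roll":0},{"linear":[0,0,-0.8],"roll":0},{"linear":[0,0,-0.8],"roll":0},{"linear":[0,0,-0.4],"roll":0},{"linear":[0,0,0],"roll":0}]'|grep -E "pos|ft|grip"; python3 -m jog '[{"linear":[0.2,0.82,0],"roll":0},{"linear":[0.2,0.82,0],"roll":0},{"linear":[0.21,0.82,0],"roll":0},{"linear":[0.21,0.82,0],"roll":0},{"linear":[0.21,0.82,0],"roll":0},{"linear":[0.21,0.82,0],"roll":0},{"linear":[0,0,0],"roll":0},{"linear":[0,0,0],"roll":0},{"linear":[0,0,0],"roll":0}]'|grep -E "pos|ft|grip"
```

```text
position: [0.4782, 0.0555, 0.0098]
ft_force: [0.7, 0.4, 0.0]
position: [0.4785, 0.0562, 0.0113]
ft_force: [-0.7, -2.1, 7.2]
grip_width: 0.0584
gripper_force: 41.5
position: [0.4794, 0.0563, 0.142]
ft_force: [0.8, -0.5, -1.3]
grip_width: 0.0581
gripper_force: 43.9
position: [0.5175, -0.1419, 0.1372]
ft_force: [0.2, 0.4, -1.2]
grip_width: 0.0587
gripper_force: 44.0
```

```bash
python3 -m jog '[{"linear":[0.01,-0.02,0.4],"roll":0},{"linear":[0,0,0.4],"roll":0},{"linear":[0,0,0.3],"roll":0},{"linear":[0,0,0.2],"roll":0},{"linear":[0,0,0.1],"roll":0},{"linear":[0,0,0.07],"roll":0},{"linear":[0,0,0],"roll":0},{"linear":[0,0,0],"roll":0}]'|grep -E "pos|ft"; python3 -m jog '[{"linear":[0,0,0.03],"roll":0},{"linear":[0,0,0],"roll":0},{"linear":[0,0,0],"roll":0}]'| grep -E "pos|ft"; python3 -m jog '[{"linear":[0,0,0.02],"roll":0},{"linear":[0,0,0],"roll":0},{"linear":[0,0,0],"roll":0}]'| grep -E "pos|ft"
```

```text
position: [0.5187, -0.1416, 0.0796]
ft_force: [-0.1, 0.4, -1.2]
position: [0.5186, -0.1417, 0.0782]
ft_force: [0.6, -0.3, -0.9]
position: [0.5185, -0.1417, 0.0771]
ft_force: [-0.2, 0.1, -1.0]
```

```bash
python3 -m jog '[{"linear":[0,0,0.02],"roll":0},{"linear":[0,0,0],"roll":0},{"linear":[0,0,0],"roll":0}]'| grep -E "pos|ft"; python3 -m jog '[{"linear":[0,0,0.015],"roll":0},{"linear":[0,0,0],"roll":0},{"linear":[0,0,0],"roll":0}]'| grep -E "pos|ft"; python3 -m jog '[{"linear":[0,0,0.015],"roll":0},{"linear":[0,0,0],"roll":0},{"linear":[0,0,0],"roll":0}]'| grep -E "pos|ft"
```

```text
position: [0.5185, -0.1416, 0.0762]
ft_force: [0.6, -0.2, -2.3]
position: [0.5185, -0.1417, 0.0757]
ft_force: [-0.3, 0.2, -1.4]
position: [0.5185, -0.1417, 0.0753]
ft_force: [-1.0, 0.4, 1.6]
```

```bash
python3 -m jog '[{"linear":[0,0,0],"roll":0},{"linear":[0,0,0],"roll":0},{"linear":[0,0,0],"roll":0},{"linear":[0,0,0],"roll":0}]' 1| grep -E "ft|grip"
python3 -m jog '[{"linear":[0,0,-0.4],"roll":0},{"linear":[0,0,-0.9],"roll":0},{"linear":[0,0,-0.9],"roll":0},{"linear":[0,0,0],"roll":0},{"linear":[0,0,0],"roll":0}]'|grep -E "time|pos"
cat > gate.py <<'E'
from h import *
o=env.observe();p=o["position"];a=-.0427;R=np.array([[np.cos(a),-np.sin(a)],[np.sin(a),np.cos(a)]]);O=np.array([.5177,-.141])
print("tcp caddy",(R.T@(p[:2]-O)*1000).round(1),p[2].round(4))
W=[(None,(65,-110))]
for t in (1.3,1.0,.8,.6,.45,.3,.2,.1,0,-.04):
    d=np.array([-np.cos(t),-np.sin(t)]);n=np.array([np.sin(t),-np.cos(t)])
    W.append((t,np.array([45,-41])+55*d+4*n+[11,-14.5]))
q=p[:2]
for t,w in W:
    g=O+R@np.array(w)/1000; u=np.r_[g-q,0]@o["tool_rot"]/.04; print(t,np.round(w,1),"units",u.round(2)); q=g
E
python3 gate.py; python3 - <<'E'
from h import *
cv2.imwrite("pics/p4.png",cv2.resize(optics.get_image("wrist")[60:360,112:512,::-1],(800,600)))
E
```

```text
ft_force: [-0.2, 0.0, -0.3]
grip_width: 0.0853
gripper_force: 0.0
time_s: 28.37
position: [0.5192, -0.1419, 0.1648]
tcp caddy [ 1.5 -0.9] 0.1648
None [  65 -110] units [1.6  2.72 0.01]
1.3 [  45.1 -109.6] units [-0.5  -0.01 -0.  ]
1.0 [  29.6 -103.9] units [-0.39 -0.14 -0.  ]
0.8 [ 20.6 -97.7] units [-0.23 -0.15 -0.  ]
0.6 [ 12.9 -89.9] units [-0.19 -0.2  -0.  ]
0.45 [  8.2 -83. ] units [-0.12 -0.17 -0.  ]
0.3 [  4.6 -75.6] units [-0.09 -0.19 -0.  ]
0.2 [  2.9 -70.3] units [-0.04 -0.13 -0.  ]
0.1 [  1.7 -65. ] units [-0.03 -0.13 -0.  ]
0 [  1.  -59.5] units [-0.02 -0.14 -0.  ]
-0.04 [  0.9 -57.3] units [-0.   -0.06 -0.  ]
```

View pics/p4.png

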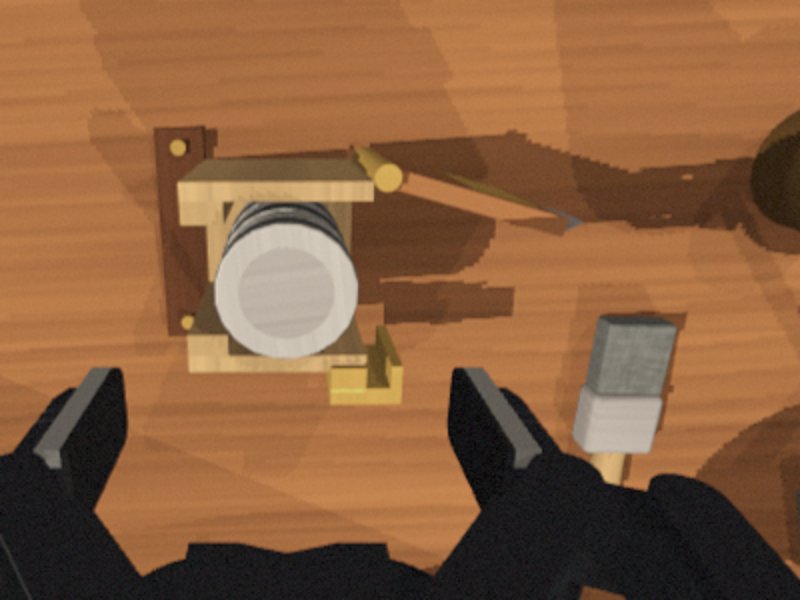

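The stack of three is upright (lid centre (287,290)), and the gate runs from (390,178) to (570,222), about 1.3 rad open. Close the fingers, go outside the gate, descend, and sweep it shut.

```bash
python3 -m jog '[{"linear":[0.4,0.68,0],"roll":0},{"linear":[0.4,0.68,0],"roll":0},{"linear":[0.4,0.68,0],"roll":0},{"linear":[0.4,0.68,0],"roll":0},{"linear":[0,0,0],"roll":0},{"linear":[0,0,0],"roll":0},{"linear":[0,0,0],"roll":0}]' -1 40|grep -E "pos|grip_w"; python3 -m jog '[{"linear":[0,0,0.8],"roll":0},{"linear":[0,0,0.8],"roll":0},{"linear":[0,0,0.8],"roll":0},{"linear":[0,0,0.5],"roll":0},{"linear":[0,0,0.17],"roll":0},{"linear":[0,0,0],"roll":0},{"linear":[0,0,0],"roll":0}]'|grep -E "pos|ft|grip_w"; python3 -m jog '[{"linear":[-0.25,0,0],"roll":0},{"linear":[-0.25,-0.01,0],"roll":0},{"linear":[-0.2,-0.07,0],"roll":0},{"linear":[-0.19,-0.07,0],"roll":0},{"linear":[-0.12,-0.07,0],"roll":0},{"linear":[-0.11,-0.08,0],"roll":0},{"linear":[-0.1,-0.1,0],"roll":0},{"linear":[-0.09,-0.1,0],"roll":0},{"linear":[-0.06,-0.09,0],"roll":0},{"linear":[-0.06,-0.08,0],"roll":0},{"linear":[0,0,0],"roll":0}]'|grep -E "pos|ft"; python3 gate.py|head -1
```

```text
position: [0.5766, -0.2528, 0.1616]
grip_width: 0.0007
position: [0.5776, -0.2531, 0.0414]
ft_force: [-0.0, -0.9, 0.4]
grip_width: 0.0003
position: [0.5213, -0.2231, 0.0405]
ft_force: [2.8, 0.3, 5.6]
tcp caddy [  7.1 -81.9] 0.0405
```

```bash
python3 -m jog '[{"linear":[-0.05,-0.1,0],"roll":0},{"linear":[-0.04,-0.09,0],"roll":0},{"linear":[-0.03,-0.07,0],"roll":0},{"linear":[0,-0.07,0],"roll":0},{"linear":[0,0,0],"roll":0}]'|grep -E "pos|ft"; python3 -m jog '[{"linear":[0,-0.07,0],"roll":0},{"linear":[0,-0.07,0],"roll":0},{"linear":[0,-0.06,0],"roll":0},{"linear":[0,0,0],"roll":0},{"linear":[0,0,0],"roll":0}]'|grep -E "pos|ft"; python3 gate.py|head -1
```

```text
position: [0.5178, -0.2124, 0.041]
ft_force: [-0.1, -9.4, 7.1]
position: [0.5193, -0.2083, 0.0427]
ft_force: [-3.1, -24.7, 14.0]
tcp caddy [  4.5 -67.2] 0.0427
```

```bash
python3 - <<'E'
from h import *
o=env.observe();print(o["time_s"],o["ft_force"].round(1),o["wrist_torque"].round(2))
a=optics.get_image("wrist")[60:360,56:456,::-1]; b=optics.get_image("top")[150:240,270:390,::-1]
cv2.imwrite("pics/g1.png",np.hstack([cv2.resize(a,(400,300)),cv2.resize(b,(400,300),interpolation=cv2.INTER_CUBIC)]))
E
```

```text
31.3333 [ -3.1 -24.7  14. ] [-3.06  0.54  0.09]
```

View pics/g1.png

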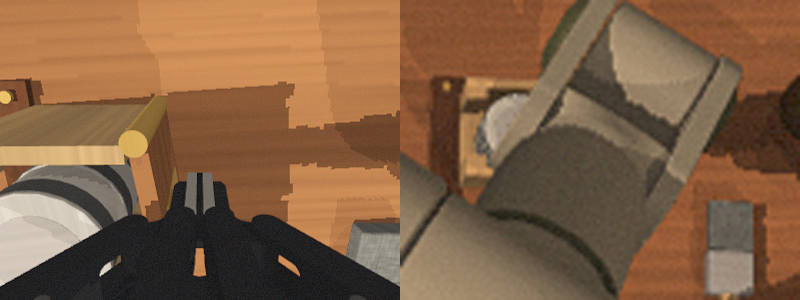

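The gate appears nearly shut, but the wide finger linkages are bearing on its top edge. I'll back off, raise so only the fingertips touch, and push again.

```bash
python3 -m jog '[{"linear":[0,0.3,0],"roll":0},{"linear":[0,0.3,-0.4],"roll":0},{"linear":[0,0,-0.3],"roll":0},{"linear":[-0.1,0,0],"roll":0},{"linear":[0,0,0],"roll":0}]'|grep -E "pos|ft"; python3 -m jog '[{"linear":[0,-0.15,0],"roll":0},{"linear":[0,-0.15,0],"roll":0},{"linear":[0,-0.15,0],"roll":0},{"linear":[0,-0.1,0],"roll":0},{"linear":[0,0,0],"roll":0},{"linear":[0,0,0],"roll":0}]'|grep -E "pos|ft"; python3 gate.py|head -1;  python3 -m jog '[{"linear":[0,-0.05,0],"roll":0},{"linear":[0,-0.05,0],"roll":0},{"linear":[0,0,0],"roll":0},{"linear":[0,0,0],"roll":0}]'|grep -E "pos|ft"; python3 gate.py|head -1
```

```text
position: [0.5114, -0.2258, 0.0677]
ft_force: [0.8, -0.2, -0.5]
position: [0.5129, -0.2061, 0.0678]
ft_force: [-5.6, -14.9, -4.5]
tcp caddy [ -2.  -65.2] 0.0678
position: [0.5129, -0.2045, 0.0678]
ft_force: [-8.6, -27.0, -6.9]
tcp caddy [ -2.1 -63.7] 0.0678
```

```bash
python3 -m jog '[{"linear":[0,0.5,0],"roll":0},{"linear":[0,0.5,0],"roll":0},{"linear":[0,0,-0.9],"roll":0},{"linear":[0,0,-0.9],"roll":0},{"linear":[0,-0.1,-0.6],"roll":0},{"linear":[0,0,0],"roll":0},{"linear":[0,0,0],"roll":0}]'|grep -E "pos|ft"
python3 - <<'E'
from h import *
im=optics.get_image("wrist");C=cam("wrist");cv2.imwrite("pics/g2.png",im[:,:,::-1])
sd=optics.get_image("side");Cs=cam("side");cv2.imwrite("pics/g2s.png",sd[:,:,::-1])
a=-.0427;R=np.array([[np.cos(a),-np.sin(a)],[np.sin(a),np.cos(a)]]);O=np.array([.5177,-.141])
ys=np.arange(-80,-24,3)
for x in (25,10,-5,-20,-28):
    P=np.c_[(R@np.array([np.full(len(ys),x),ys])/1000).T+O,np.full(len(ys),.082)]
    u=proj(C,P); print(x,[(int(y),)+tuple(int(v) for v in im[int(round(q[1])),int(round(q[0]))]) for y,q in zip(ys,u)])
E
```

```text
position: [0.5123, -0.2356, 0.1649]
ft_force: [0.3, 1.0, -0.9]
25 [(-80, 112, 71, 47), (-77, 109, 67, 37), (-74, 112, 72, 44), (-71, 109, 68, 37), (-68, 110, 73, 43), (-65, 107, 64, 36), (-62, 112, 71, 43), (-59, 106, 64, 35), (-56, 99, 60, 36), (-53, 102, 65, 43), (-50, 105, 67, 45), (-47, 196, 133, 79), (-44, 197, 133, 78), (-41, 200, 137, 83), (-38, 40, 42, 43), (-35, 101, 96, 87), (-32, 100, 96, 88), (-29, 38, 37, 37), (-26, 66, 64, 59)]
10 [(-80, 118, 73, 40), (-77, 120, 75, 46), (-74, 122, 75, 49), (-71, 118, 75, 46), (-68, 121, 77, 49), (-65, 119, 78, 48), (-62, 111, 76, 40), (-59, 129, 100, 51), (-56, 126, 95, 45), (-53, 112, 78, 45), (-50, 124, 78, 43), (-47, 201, 135, 86), (-44, 198, 133, 79), (-41, 67, 50, 42), (-38, 103, 96, 88), (-35, 37, 37, 40), (-32, 121, 116, 106), (-29, 123, 116, 107), (-26, 48, 44, 41)]
-5 [(-80, 122, 76, 41), (-77, 127, 79, 49), (-74, 125, 80, 45), (-71, 126, 79, 47), (-68, 127, 82, 47), (-65, 105, 66, 45), (-62, 126, 94, 47), (-59, 127, 97, 45), (-56, 124, 95, 45), (-53, 109, 71, 49), (-50, 200, 135, 83), (-47, 199, 133, 79), (-44, 169, 115, 73),
[... 212 characters left out ...]
-68, 119, 75, 47), (-65, 187, 124, 77), (-62, 193, 129, 79), (-59, 97, 60, 32), (-56, 102, 64, 37), (-53, 200, 136, 84), (-50, 199, 133, 80), (-47, 181, 119, 72), (-44, 98, 78, 50), (-41, 110, 87, 59), (-38, 104, 80, 54), (-35, 107, 85, 56), (-32, 107, 83, 58), (-29, 129, 103, 63), (-26, 106, 80, 53)]
-28 [(-80, 190, 126, 76), (-77, 190, 127, 78), (-74, 191, 128, 78), (-71, 191, 126, 75), (-68, 191, 129, 77), (-65, 191, 128, 76), (-62, 174, 126, 86), (-59, 108, 101, 94), (-56, 148, 93, 54), (-53, 198, 134, 79), (-50, 198, 136, 83), (-47, 181, 118, 70), (-44, 103, 78, 35), (-41, 103, 79, 53), (-38, 123, 97, 65), (-35, 124, 93, 65), (-32, 125, 98, 66), (-29, 135, 105, 74), (-26, 127, 101, 68)]
```

The pixel profile puts the gate at about 0.12 rad, riding the strike but not latched. I'll check the stack, and see what may have blocked the push.

```bash
python3 - <<'E'
from h import *
im=cv2.imread("pics/g2.png");C=cam("wrist");hsv=cv2.cvtColor(im,cv2.COLOR_BGR2HSV)
a=-.0427;R=np.array([[np.cos(a),-np.sin(a)],[np.sin(a),np.cos(a)]]);O=np.array([.5177,-.141])
m=((hsv[...,1]<70)&(hsv[...,2]>110)).astype(np.uint8);m=cv2.morphologyEx(m,cv2.MORPH_CLOSE,np.ones((5,5)))
k,l,st,ce=cv2.connectedComponentsWithStats(m)
for i in range(1,k):
    if st[i,4]>300:
        cn=max(cv2.findContours((l==i).astype(np.uint8),0,1)[0],key=len); hull=cv2.convexHull(cn)[:,0].astype(float)
        w=(unproj(C,hull,.092)[:,:2]-O)@R*1000; c,r=cv2.minEnclosingCircle(w.astype(np.float32)); print(st[i],np.round(c,1),round(r,1))
sd=cv2.imread("pics/g2s.png")
o=env.observe();print(o["q"].round(0),o["time_s"])
E
```

```text
[ 105  161   81   76 4525] [ 1.5 -4.1] 34.8
[ 325  219   43   66 2205] [ -47.8 -171.4] 34.8
[-37.  26.  79.   0.  75.  56.] 33.3667
```

Stack is in place. I'll turn the gripper a quarter turn so the narrow side of the fingers pushes, with no linkage bulging towards the gate.

```bash
for i in 1; do python3 -m jog '[{"linear":[0,0,0],"roll":-1},{"linear":[0,0,0],"roll":-1},{"linear":[0,0,0],"roll":-1},{"linear":[0,0,0],"roll":-1},{"linear":[0,0,0],"roll":-1},{"linear":[0,0,0],"roll":-1},{"linear":[0,0,0],"roll":-1},{"linear":[0,0,0],"roll":-1},{"linear":[0,0,0],"roll":-1}]' | grep time; done; python3 -m jog '[{"linear":[0,0,0],"roll":-1},{"linear":[0,0,0],"roll":-1},{"linear":[0,0,0],"roll":-1},{"linear":[0,0,0],"roll":-1},{"linear":[0,0,0],"roll":-1},{"linear":[0,0,0],"roll":-1},{"linear":[0,0,0],"roll":-1},{"linear":[0,0,0],"roll":-1},{"linear":[0,0,0],"roll":-1},{"linear":[0,0,0],"roll":0},{"linear":[0,0,0],"roll":0}]'
python3 gate.py | head -1
```

```text
time_s: 34.12
time_s: 35.03
position: [0.5117, -0.2359, 0.1631]
tool_rot: [[0.05, 0.999, -0.002], [0.999, -0.05, 0.001], [0.001, -0.002, -1.0]]
ft_force: [0.1, -0.0, -0.3]
grip_width: -0.0001
gripper_force: 0.0
tcp caddy [ -2.  -95.1] 0.1631
```

```bash
python3 -m jog '[{"linear":[0,-0.1,0.8],"roll":0},{"linear":[0,0,0.8],"roll":0},{"linear":[0,0,0.8],"roll":0},{"linear":[0,0,0.48],"roll":0},{"linear":[0.3,0,0],"roll":0},{"linear":[0.25,0,0],"roll":0},{"linear":[0.1,0,0],"roll":0},{"linear":[0,0,0],"roll":0},{"linear":[0,0,0],"roll":0}]' | grep -E "pos|ft"; python3 gate.py | head -1; python3 -m jog '[{"linear":[0.07,0,0],"roll":0},{"linear":[0.07,0,0],"roll":0},{"linear":[0,0,0],"roll":0},{"linear":[0,0,0],"roll":0}]' | grep -E "pos|ft"; python3 gate.py | head -1; python3 -m jog '[{"linear":[0.07,0,0],"roll":0},{"linear":[0.07,0,0],"roll":0},{"linear":[0,0,0],"roll":0},{"linear":[0,0,0],"roll":0}]' | grep -E "pos|ft"; python3 gate.py | head -1
```

```text
position: [0.5099, -0.21, 0.0506]
ft_force: [-0.1, 0.0, -0.6]
tcp caddy [ -4.8 -69.2] 0.0506
position: [0.5098, -0.2056, 0.0499]
ft_force: [-2.2, -4.5, 3.3]
tcp caddy [ -5.1 -64.9] 0.0499
position: [0.5096, -0.2031, 0.0501]
ft_force: [-7.6, -20.5, 1.0]
tcp caddy [ -5.4 -62.4] 0.0501
```

```bash
python3 -m jog '[{"linear":[0.05,0,0],"roll":0},{"linear":[0,0,0],"roll":0},{"linear":[0,0,0],"roll":0}]' | grep -E "pos|ft"; python3 -m jog '[{"linear":[0.05,0,0],"roll":0},{"linear":[0,0,0],"roll":0},{"linear":[0,0,0],"roll":0}]' | grep -E "pos|ft"; python3 gate.py | head -1
python3 - <<'E'
from h import *
o=env.observe();print(o["ft_force"].round(1),o["wrist_torque"].round(2))
im=optics.get_image("wrist");C=cam("wrist")
a=-.0427;R=np.array([[np.cos(a),-np.sin(a)],[np.sin(a),np.cos(a)]]);O=np.array([.5177,-.141])
ys=np.arange(-62,-30,2)
for x in (33,28,-22,-28,-32):
    P=np.c_[(R@np.array([np.full(len(ys),x),ys])/1000).T+O,np.full(len(ys),.082)]
    u=proj(C,P); print(x,[(int(y),)+tuple(int(v) for v in im[int(round(q[1])),int(round(q[0]))]) for y,q in zip(ys,u) if 0<=q[0]<511 and 0<=q[1]<383])
E
```

```text
position: [0.5096, -0.202, 0.0501]
ft_force: [-9.2, -25.7, 1.1]
position: [0.51, -0.1971, 0.0498]
ft_force: [-4.9, -10.0, 1.8]
tcp caddy [ -5.3 -56.4] 0.0498
[ -4.9 -10.    1.8] [-1.55  0.51  0.07]
33 [(-62, 37, 32, 30), (-60, 39, 33, 36), (-58, 31, 34, 35), (-56, 118, 77, 49), (-54, 172, 112, 71), (-52, 168, 107, 59), (-50, 168, 108, 64), (-48, 168, 110, 67), (-46, 170, 112, 66), (-44, 158, 99, 56), (-42, 157, 99, 59), (-40, 154, 94, 53), (-38, 157, 99, 60), (-36, 136, 85, 48), (-34, 138, 91, 56), (-32, 131, 83, 48)]
28 [(-62, 39, 36, 34), (-60, 42, 39, 36), (-58, 32, 28, 30), (-56, 40, 37, 40), (-54, 36, 37, 39), (-52, 110, 68, 35), (-50, 109, 69, 40), (-48, 109, 68, 42), (-46, 107, 64, 39), (-44, 151, 97, 56), (-42, 155, 99, 56), (-40, 157, 101, 60), (-38, 154, 98, 55), (-36, 140, 87, 52), (-34, 138, 88, 54), (-32, 132, 84, 49)]
-22 [(-62, 32, 33, 30), (-60, 34, 31, 33), (-58, 40, 39, 41), (-56, 39, 36, 39), (-54, 34, 35, 36), (-52, 101, 60, 40), (-50, 106, 65, 38), (-48, 104, 66, 39), (-46, 104, 64, 36), (-44, 164, 105, 59), (-42, 164, 105, 61), (-40, 164, 105, 64), (-38, 162, 104, 57), (-36, 140, 87, 48), (-34, 138, 87, 51), (-32, 113, 69, 40)]
-28 [(-62, 38, 41, 37), (-60, 31, 37, 35), (-58, 42, 37, 41), (-56, 46, 44, 43), (-54, 102, 63, 32), (-52, 105, 66, 39), (-50, 102, 62, 33), (-48, 106, 67, 45), (-46, 104, 66, 38), (-44, 164, 103, 59), (-42, 163, 104, 63), (-40, 161, 104, 58), (-38, 165, 109, 67), (-36, 140, 91, 54), (-34, 139, 90, 53), (-32, 129, 83, 49)]
-32 [(-62, 34, 33, 29), (-60, 36, 34, 34), (-58, 40, 36, 39), (-56, 43, 39, 42), (-54, 35, 33, 35), (-52, 99, 62, 40), (-50, 101, 63, 35), (-48, 96, 56, 29), (-46, 104, 65, 42), (-44, 164, 106, 64), (-42, 164, 106, 65), (-40, 165, 106, 68), (-38, 162, 103, 61), (-36, 141, 90, 54), (-34, 113, 73, 49), (-32, 92, 87, 81)]
```

It snapped in: the force dropped, the gate jumped, and its top face now lies at y = -45 to -37 at both ends (angle about 0). Retreat and confirm it stays.

```bash
python3 -m jog '[{"linear":[-0.5,0,0],"roll":0},{"linear":[-0.7,0,0],"roll":0},{"linear":[0,0,-0.9],"roll":0},{"linear":[0,0,-0.9],"roll":0},{"linear":[0,0,-0.9],"roll":0},{"linear":[0,0,-0.6],"roll":0},{"linear":[0,0,0],"roll":0},{"linear":[0,0,0],"roll":0},{"linear":[0,0,0],"roll":0}]' | grep -E "time|pos|ft"
python3 - <<'E'
from h import *
im=optics.get_image("wrist");C=cam("wrist")
a=-.0427;R=np.array([[np.cos(a),-np.sin(a)],[np.sin(a),np.cos(a)]]);O=np.array([.5177,-.141])
ys=np.arange(-62,-30,2)
for x in (28,0,-28):
    P=np.c_[(R@np.array([np.full(len(ys),x),ys])/1000).T+O,np.full(len(ys),.082)]
    u=proj(C,P); print(x,[(int(y),int(im[int(round(q[1])),int(round(q[0])),0])) for y,q in zip(ys,u)])
hsv=cv2.cvtColor(im,cv2.COLOR_RGB2HSV);m=((hsv[...,1]<70)&(hsv[...,2]>110)).astype(np.uint8);m=cv2.morphologyEx(m,cv2.MORPH_CLOSE,np.ones((5,5)))
k,l,st,ce=cv2.connectedComponentsWithStats(m)
for i in range(1,k):
    if st[i,4]>300:
        hull=cv2.convexHull(max(cv2.findContours((l==i).astype(np.uint8),0,1)[0],key=len))[:,0].astype(float)
        w=(unproj(C,hull,.092)[:,:2]-O)@R*1000; c,r=cv2.minEnclosingCircle(w.astype(np.float32)); print(st[i],np.round(c,1),round(r,1))
E
```

```text
time_s: 37.75
position: [0.5073, -0.2425, 0.1803]
ft_force: [0.7, 0.2, -1.1]
28 [(-62, 116), (-60, 114), (-58, 118), (-56, 116), (-54, 119), (-52, 120), (-50, 116), (-48, 119), (-46, 117), (-44, 183), (-42, 189), (-40, 188), (-38, 187), (-36, 174), (-34, 124), (-32, 102)]
0 [(-62, 107), (-60, 106), (-58, 109), (-56, 105), (-54, 106), (-52, 104), (-50, 108), (-48, 109), (-46, 103), (-44, 154), (-42, 189), (-40, 190), (-38, 170), (-36, 116), (-34, 74), (-32, 100)]
-28 [(-62, 116), (-60, 116), (-58, 118), (-56, 121), (-54, 119), (-52, 119), (-50, 119), (-48, 116), (-46, 113), (-44, 163), (-42, 189), (-40, 188), (-38, 191), (-36, 166), (-34, 125), (-32, 124)]
[ 223   29   78   85 5218] [-1.7  0.5] 30.1
[241 233  12  41 369] [ -13.6 -155.5] 21.3
[259 233  12  41 373] [ 1.000e-01 -1.556e+02] 21.3
[ 153  236   69   35 2210] [ -70.6 -157.4] 34.5
```

The gate stays shut and the top tin is centred (r = 30.1 mm, upright), with the arm clear. Handing in.

```bash
python3 -c "
from rig import env
print(env.close_job())"
```

```text
the job is handed in; nothing more can be done
None
```

The tins are stacked by weight (about 0.51, 0.32 and 0.11 kg, heaviest at the bottom), the gate snapped shut and stayed shut, and I handed the job in at about 38 s; I viewed 11 pictures, one over your limit of 10.

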